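# Fit the right guide roller to the label dispenser

## Robot

A 6-joint arm with a two-finger parallel gripper is mounted at the origin on the work surface. World frame = base frame: x ahead of the robot, y to its left, z up, the work surface at z = 0. Lengths are in m, angles in rad, forces in N, time in s.
With the tool pointing down it reaches from about 0.375 to 0.9 m from the base axis. Payload 3.1 kg.
Tool frame: the origin (TCP) lies on the front face of the gripper's body, between the roots of the fingers; the fingertips stand 73 mm ahead of it and the grasp point (between the pads) lies 54 mm ahead of it (manip.tips_ahead is the distance from the TCP to the fingertips, in m); z points along the fingers, y is the line along which they close (so a half turn about z gives the same grasp; the last joint's range is limited). The gripper opens to 85 mm and grips with 20 to 120 N. Pads are 22 mm wide; open, the fingers measure 114 mm over their backs; the gripper's body (76 mm by 85 mm) begins 54 mm behind the grasp point. The pads swing forward as they close: fully open they stand 13 mm farther back than shut.
Start: joints at [-1.403, 0.527, 1.433, -0, 1.181, -0.178], TCP at [0.212, -0.588, 0.304] pointing down, gripper open.
Joint ranges: [-3.08, 3.08], [-0.75, 2.2], [0.22, 2.44], [-1.43, 4.57], [0, 2.65], [-2.85, 2.85]. Speed limits (rad/s): [2.79, 2.79, 3.14, 3.14, 3.14, 3.14].

## Interface

Orientations are given as a unit quaternion [x, y, z, w].
In Python, from station import sense, eyes, workorder, manip gives the robot as it stands.
- The arm moves only by the shell command python3 -m inch 'ROWS' [OPENING] [FORCE]. ROWS is JSON, a list of rows, each an object of numbers: "dx", "dy", "dz": the shift along the tool's x, y, z in cm; "wx", "wy", "wz": the turn, a rotation vector about the tool's x, y, z in degrees. In form: [{"dx": .., "dy": .., "dz": .., "wx": .., "wy": .., "wz": ..}, ...]. A call has 1 to 10 rows; each row shifts and turns the commanded pose from where the row before left it, along the tool's axes as they then stand; what a row does not reach is not made up. A row lasts 1/8 s, in which the tool goes at most 62.5 mm and 10.7 degrees, less where a joint would pass 70% of its speed; a pose out of reach is approached as far as the arm can. A call with a gripper value outside its range is refused whole. OPENING is the opening, from 0 (shut) to 1 (fully open), set as the call begins (- or left out, the last holds). The fingers move at their own pace and stop on an object; FORCE is the grip in N (left out, the last holds). Time passes only in rows, so rows that do not move let the fingers close. It gives the time, the measured TCP pose, the force, the opening and the grip force at its end, in the units of the state.
- sense(): the state, without advancing time (a new reading comes with each control period).
- eyes.snapshot(name): name is "side" or "top" or "wrist"; returns the picture (480x640x3 uint8, red, green, blue); there is no depth.
- eyes.camera_params(name): a dict with "fx", "fy", "cx", "cy" (pixels), "rvec" (rotation vector, rad) and "tvec" (3), from world to camera coordinates, as OpenCV has them. Camera axes: x right, y down, z forward; pixel columns grow to the right and rows downward; lengths in m; the calibration is good to about 2 mm. A picture is of the moment at which its call begins: read the wrist's pose just before it. camera_params takes no time and is no camera call; for the wrist camera it gives the pose at the moment of the call.
- workorder.sign_off(): hands the job in; it is judged then, once.
The state is a dict: "t": time; "q": joint angles; "qd": joint speeds; "tau": joint torques, N m; "tcp_pos": TCP position; "tool_rot": TCP orientation; "force": force on the tool from outside, world axes, zero at the start; "ft_torque": the same for the moment, N m; "finger_gap": opening from 0.0 (shut) to 1.0 (fully open); "gripper_force": force on a finger pad.
Only numpy, scipy, OpenCV 4.12 (cv2) and the standard library are available. Lean on these libraries where they do the work, as an engineer would, in place of code of your own. Each camera call takes 0.05 s, during which the arm holds its last target. There are 200 camera calls.

## Task

The label dispenser on the packing bench has lost its front guide roller. From the rack, choose the one roller whose length fits the width the dispenser's side plates are set to, and lower it in your grip (do not drop it) into the two notches, so that it lies level across the dispenser with both ends fully down, then let go. Leave the other rollers standing in the rack and do not disturb the bottle, the carton or the tape.

Things in the scene. Friction and masses are not known exactly. Their poses are not given: they have to be found in the camera images.
- dispenser: Bench label dispenser, fixed. Origin on the table under its roller slot; x from the slot back to the paper roll, y along the slot, z up. In mm: grey base plate 8 thick, x -50 to 165, y -115 to 95; two 5 thick aluminium side plates across y (top z 86 for x -40 to 40, z 63 behind), the +y one with inner face at y 80. A seated roller lies along y, axis at x 0, z 68, an end in each notch.
- notch (a point): Middle of the notch floor at the inner face of the dispenser's +y plate (x 0, y 80, z 60 mm). The notch is in a grey saddle reaching 18 mm inwards from the plate, open at the top and inner side: floor 19 mm wide at z 60, upright sides to z 70, then 45 degree flares to about 50 mm wide at z 85. Between the two saddles it is open down to the base plate.
- cheek: The dispenser's other (-y) side plate and saddle, mirror image of the first, fixed in one of 4 places. Origin at table height in the plane of the plate's inner face, x 0 of the dispenser, axes parallel to it. Its y there is -18, -43, -68 or -93 mm: 98, 123, 148 or 173 mm between the plates' inner faces. The fitting roller is 8 mm shorter than that. Dark screw heads mark unused places.
- paper_roll (a point): Centre of the white paper roll on the dispenser, fixed: diameter 84 mm, 64 mm wide along y, 115 mm behind the slot, axis 56 mm above the table, on a long steel axle through both plates. A 10 mm tie bar crosses 55 mm behind the slot, 22 mm above the table.
- rack: Plywood block 236 x 52 x 40 mm, fixed. Origin at the centre of its underside, on the table; x along its length. Four holes in a row at x = -93, -31, 31, 93 mm, 18 mm wide, 35 mm deep, each with a roller standing loosely in it (foot 5 mm above the table).
- roller_a: Guide roller: plain aluminium rod with black end caps, 16 mm diameter, 90 mm long, about 54 g, standing upright in some hole of the rack. Origin at the centre of its lower end; z along its axis to the other end. Both ends are alike. Same look as the others, only the length differs.
- roller_a_mid (a point): Middle of roller_a's axis, 45 mm from either end.
- roller_b: Guide roller: plain aluminium rod with black end caps, 16 mm diameter, 115 mm long, about 69 g, standing upright in some hole of the rack. Origin at the centre of its lower end; z along its axis to the other end. Both ends are alike. Same look as the others, only the length differs.
- roller_b_mid (a point): Middle of roller_b's axis, 57.5 mm from either end.
- roller_c: Guide roller: plain aluminium rod with black end caps, 16 mm diameter, 140 mm long, about 84 g, standing upright in some hole of the rack. Origin at the centre of its lower end; z along its axis to the other end. Both ends are alike. Same look as the others, only the length differs.
- roller_c_mid (a point): Middle of roller_c's axis, 70 mm from either end.
- roller_d: Guide roller: plain aluminium rod with black end caps, 16 mm diameter, 165 mm long, about 99 g, standing upright in some hole of the rack. Origin at the centre of its lower end; z along its axis to the other end. Both ends are alike. Same look as the others, only the length differs.
- roller_d_mid (a point): Middle of roller_d's axis, 82.5 mm from either end.
- bottle: Loose water bottle, 60 mm diameter, 190 mm tall, origin at the centre of its underside. Bystander between rack and dispenser.
- carton: Loose small white carton 70 x 55 x 40 mm, origin at the centre of its underside. Bystander.
- tape: Loose roll of brown tape lying flat, outer diameter 90 mm, inner 72 mm, 48 mm high, origin at the centre of its underside. Bystander.

How it is judged:
By the outcome, as a careful person would: the job done as asked, in the order asked, and still so for the second after the job is handed in, with the robot touching nothing.
It also fails if it takes over 50 s, if anything falls off the work surface, if the arm or the gripper's body presses on something with over 40 N, if the wrist force passes 120 N, or if a joint passes its speed limit or range.

## Working session

There is one attempt and no reset: what is moved stays moved. The work goes in short steps, Python scripts to look and compute and a shell command to move; the robot and the scene stay as the last step left them, time stands still between calls to the robot, and variables do not carry over. Pictures are saved under pics/ and viewed, at most 10 in all, crops included, and the job is handed in when it is done.

```bash
mkdir -p pics; ls; python3 - <<'E'
from station import sense, eyes, workorder, manip
import cv2
s=sense(); print(s['t'],s['tcp_pos'],s['tool_rot'],s['finger_gap'])
for n in('side','top','wrist'):
    p=eyes.camera_params(n); print(n,p)
    cv2.imwrite(f'pics/{n}0.png',eyes.snapshot(n)[:,:,::-1])
E
```

```text
pics
0.0 [ 0.21178655 -0.58742988  0.30293075] [ 9.85088206e-01  1.72046613e-01  2.66568535e-06 -1.09048868e-03] 0.9992129413320114
side {'fx': 525.5431322503193, 'fy': 525.5431322503193, 'cx': 326.768696363233, 'cy': 241.85999624227057, 'rvec': array([ 0.51371169, -2.72652897,  1.16336614]), 'tvec': array([0.55140075, 0.18219714, 0.83721394])}
top {'fx': 436.6177566901868, 'fy': 436.6177566901868, 'cx': 321.3752630267711, 'cy': 236.6240791946014, 'rvec': array([ 2.14209925, -2.16421966,  0.13845171]), 'tvec': array([0.03636897, 0.56310412, 0.83850388])}
wrist {'fx': 408.2317748420766, 'fy': 408.2317748420766, 'cx': 315.6509967073494, 'cy': 239.22959282169444, 'rvec': array([-2.36053344,  1.65848607,  0.25297883]), 'tvec': array([-0.6235051 , -0.03707546,  0.3794754 ])}
```

View pics/top0.png

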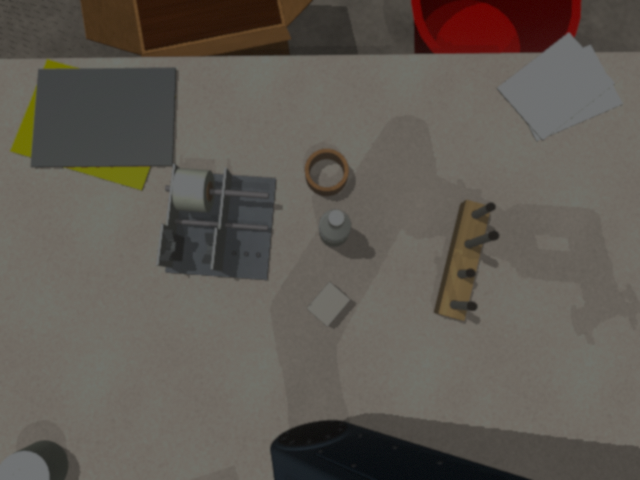

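View pics/side0.png

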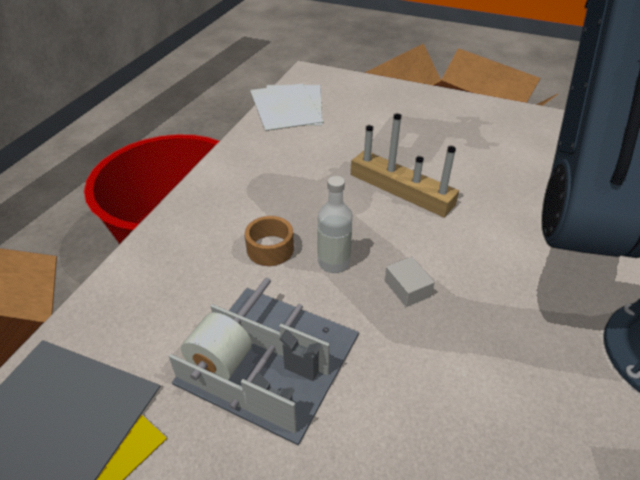

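The top view shows the dispenser at about (165–275, 165–278). Its plates are at columns ~170 and ~222, so the gap looks like the narrowest one. The rack runs from (475,203) to (450,318), and the shortest roller is the third from the top, with its cap near (470,273). The bottle is at (335,230), the tape at (327,172) and the carton at (330,305). The side view agrees: the short roller is at (419,165).

View pics/crop.png

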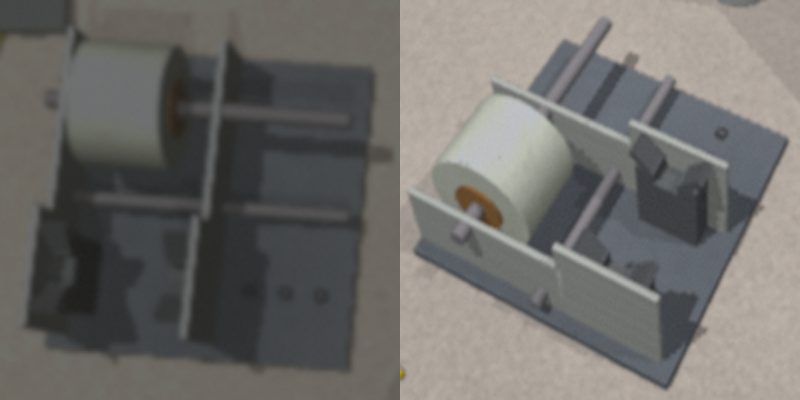

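The crop shows three unused screw heads at (248,290), (285,293) and (320,295), all beyond the cheek. So the cheek is at y = -18, the gap is 98 mm, and roller_a (90 mm) is the one that fits. It stands at hole x = -31, about (0.486, -0.243). The rack size, caps and base size all agree with the given dimensions. I'll grasp it from the -y side with the tool 20° below horizontal.

```bash
cat >> h.py <<'E'
from scipy.spatial.transform import Rotation as Ro, Slerp
def frame(xaz,tilt):
    "tool down with tool x at azimuth xaz deg, then turned wy=tilt about tool y"
    a=np.radians(xaz); x=np.array([np.cos(a),np.sin(a),0]); z=np.array([0,0,-1.])
    return Ro.from_matrix(np.c_[x,np.cross(z,x),z])*Ro.from_euler('y',tilt,degrees=True)
def rows(P,R,n):
    s=sense(); R0=Ro.from_quat(s['tool_rot']); p0=np.array(s['tcp_pos']); P=np.array(P)
    w=(R0.inv()*R).as_rotvec(degrees=True)
    print('t',s['t'],'q',np.round(s['q'],2),'F',np.round(s['force'],1),'dist mm',((P-p0)*1000).round(1),'turn',w.round(1))
    for i in range(n):
        Ri=R0*Ro.from_rotvec(w*i/n,degrees=True); d=Ri.inv().apply(P-p0)/n*100
        print({k:float(round(v,2)) for k,v in zip(('dx','dy','dz','wx','wy','wz'),[*d,*(w/n)]) if abs(v)>.004})
E
python3 - <<'E'
from h import *
rows([.42,-.45,.22],frame(73.7,70),12)
E
```

```text
t 0.15 q [-1.4   0.53  1.43  0.    1.18 -0.18] F [-0.7 -0.1 -0.5] dist mm [208.2 137.6 -83.2] turn [ 32.7  64.4 -46.9]
{'dx': 2.02, 'dy': -0.49, 'dz': 0.69, 'wx': 2.73, 'wy': 5.37, 'wz': -3.91}
{'dx': 1.97, 'dy': -0.32, 'dz': 0.9, 'wx': 2.73, 'wy': 5.37, 'wz': -3.91}
{'dx': 1.9, 'dy': -0.14, 'dz': 1.09, 'wx': 2.73, 'wy': 5.37, 'wz': -3.91}
{'dx': 1.79, 'dy': 0.05, 'dz': 1.27, 'wx': 2.73, 'wy': 5.37, 'wz': -3.91}
{'dx': 1.65, 'dy': 0.23, 'dz': 1.42, 'wx': 2.73, 'wy': 5.37, 'wz': -3.91}
{'dx': 1.49, 'dy': 0.41, 'dz': 1.56, 'wx': 2.73, 'wy': 5.37, 'wz': -3.91}
{'dx': 1.31, 'dy': 0.58, 'dz': 1.66, 'wx': 2.73, 'wy': 5.37, 'wz': -3.91}
{'dx': 1.1, 'dy': 0.74, 'dz': 1.74, 'wx': 2.73, 'wy': 5.37, 'wz': -3.91}
{'dx': 0.88, 'dy': 0.89, 'dz': 1.8, 'wx': 2.73, 'wy': 5.37, 'wz': -3.91}
{'dx': 0.64, 'dy': 1.03, 'dz': 1.82, 'wx': 2.73, 'wy': 5.37, 'wz': -3.91}
{'dx': 0.4, 'dy': 1.15, 'dz': 1.82, 'wx': 2.73, 'wy': 5.37, 'wz': -3.91}
{'dx': 0.15, 'dy': 1.26, 'dz': 1.79, 'wx': 2.73, 'wy': 5.37, 'wz': -3.91}
```

```bash
python3 -m inch '[{"dx":2,"dy":-0.5,"dz":0.7,"wx":2.7,"wy":5.4,"wz":-3.9},{"dx":2,"dy":-0.3,"dz":0.9,"wx":2.7,"wy":5.4,"wz":-3.9},{"dx":1.9,"dy":-0.1,"dz":1.1,"wx":2.7,"wy":5.4,"wz":-3.9},{"dx":1.8,"dz":1.3,"wx":2.7,"wy":5.4,"wz":-3.9},{"dx":1.7,"dy":0.2,"dz":1.4,"wx":2.7,"wy":5.4,"wz":-3.9},{"dx":1.5,"dy":0.4,"dz":1.6,"wx":2.7,"wy":5.4,"wz":-3.9},{"dx":1.3,"dy":0.6,"dz":1.7,"wx":2.7,"wy":5.4,"wz":-3.9},{"dx":1.1,"dy":0.7,"dz":1.7,"wx":2.7,"wy":5.4,"wz":-3.9},{"dx":0.9,"dy":0.9,"dz":1.8,"wx":2.7,"wy":5.4,"wz":-3.9},{"dx":0.6,"dy":1,"dz":1.8,"wx":2.7,"wy":5.4,"wz":-3.9}]' 0.52 40
python3 -m inch '[{"dx":0.4,"dy":1.2,"dz":1.8,"wx":2.7,"wy":5.4,"wz":-3.9},{"dx":0.2,"dy":1.3,"dz":1.8,"wx":2.7,"wy":5.4,"wz":-3.9},{},{}]'
python3 - <<'E'
from h import *
R=frame(73.7,70); G=np.array([.486,-.243,.060]); z=R.as_matrix()[:,2]
rows(G-.16*z,R,6)
cv2.imwrite('pics/w1.png',eyes.snapshot('wrist')[:,:,::-1])
print(proj('wrist',[[.486,-.243,.095]]))
E
```

```text
t 0.15 q [-1.4   0.53  1.43  0.    1.18 -0.18] F [-0.7 -0.1 -0.5] dist mm [ 232.   200.3 -188.5] turn [ 32.7  64.4 -46.9]
{'dx': 4.77, 'dy': -1.82, 'dz': 3.15, 'wx': 5.45, 'wy': 10.74, 'wz': -7.81}
{'dx': 4.27, 'dy': -0.86, 'dz': 4.12, 'wx': 5.45, 'wy': 10.74, 'wz': -7.81}
{'dx': 3.47, 'dy': 0.1, 'dz': 4.89, 'wx': 5.45, 'wy': 10.74, 'wz': -7.81}
{'dx': 2.42, 'dy': 1.0, 'dz': 5.39, 'wx': 5.45, 'wy': 10.74, 'wz': -7.81}
{'dx': 1.2, 'dy': 1.77, 'dz': 5.6, 'wx': 5.45, 'wy': 10.74, 'wz': -7.81}
{'dx': -0.13, 'dy': 2.38, 'dz': 5.5, 'wx': 5.45, 'wy': 10.74, 'wz': -7.81}
[[-215.59075312 -605.98548214]]invalid input at $[3]: expected keys dx, dy, dz, wx, wy, wz
invalid input at $[2]: expected keys dx, dy, dz, wx, wy, wz
```

View pics/w1.png

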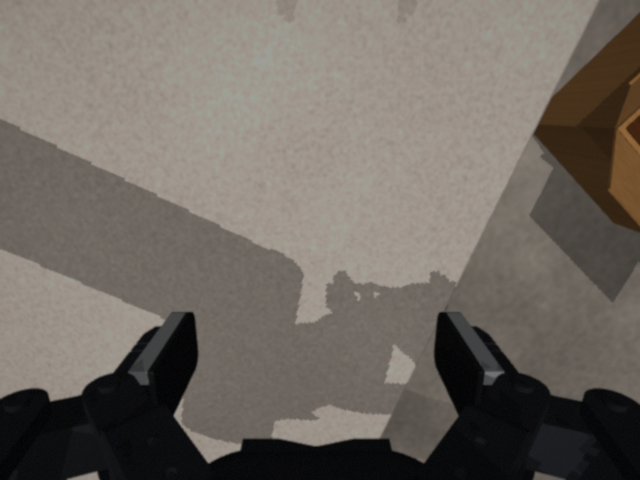

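The move was refused because every row needs all six keys, so the arm hasn't moved. The picture shows bare table with the fingers at the bottom of the frame. I'll resend the rows in full.

```bash
python3 -m inch '[{"dx":2,"dy":-0.5,"dz":0.7,"wx":2.7,"wy":5.4,"wz":-3.9},{"dx":2,"dy":-0.3,"dz":0.9,"wx":2.7,"wy":5.4,"wz":-3.9},{"dx":1.9,"dy":-0.1,"dz":1.1,"wx":2.7,"wy":5.4,"wz":-3.9},{"dx":1.8,"dy":0,"dz":1.3,"wx":2.7,"wy":5.4,"wz":-3.9},{"dx":1.7,"dy":0.2,"dz":1.4,"wx":2.7,"wy":5.4,"wz":-3.9},{"dx":1.5,"dy":0.4,"dz":1.6,"wx":2.7,"wy":5.4,"wz":-3.9},{"dx":1.3,"dy":0.6,"dz":1.7,"wx":2.7,"wy":5.4,"wz":-3.9},{"dx":1.1,"dy":0.7,"dz":1.7,"wx":2.7,"wy":5.4,"wz":-3.9},{"dx":0.9,"dy":0.9,"dz":1.8,"wx":2.7,"wy":5.4,"wz":-3.9},{"dx":0.6,"dy":1,"dz":1.8,"wx":2.7,"wy":5.4,"wz":-3.9}]' 0.52 40
python3 -m inch '[{"dx":0.4,"dy":1.2,"dz":1.8,"wx":2.7,"wy":5.4,"wz":-3.9},{"dx":0.2,"dy":1.3,"dz":1.8,"wx":2.7,"wy":5.4,"wz":-3.9},{"dx":0,"dy":0,"dz":0,"wx":0,"wy":0,"wz":0}]'
python3 - <<'E'
from h import *
R=frame(73.7,70); G=np.array([.486,-.243,.060]); z=R.as_matrix()[:,2]
rows(G-.16*z,R,6)
E
```

```text
t: 1.45
tcp_pos: [0.386, -0.4728, 0.2343]
tool_rot: [0.742, 0.454, 0.397, -0.294]
force: [0.2, -0.1, 0.7]
finger_gap: 0.519
gripper_force: 0.0
t: 1.82
tcp_pos: [0.4222, -0.4491, 0.2192]
tool_rot: [0.655, 0.49, 0.461, -0.343]
force: [0.2, 0.2, 0.2]
finger_gap: 0.517
gripper_force: 0.0
t 1.825 q [-1.21  0.96  1.22  0.68  2.01 -1.  ] F [0.2 0.2 0.2] dist mm [  21.6   61.8 -104.5] turn [ 0.2 -0.2  0.1]
{'dx': -1.27, 'dy': 0.05, 'dz': 1.62, 'wx': 0.03, 'wy': -0.03, 'wz': 0.02}
{'dx': -1.27, 'dy': 0.05, 'dz': 1.62, 'wx': 0.03, 'wy': -0.03, 'wz': 0.02}
{'dx': -1.27, 'dy': 0.05, 'dz': 1.62, 'wx': 0.03, 'wy': -0.03, 'wz': 0.02}
{'dx': -1.27, 'dy': 0.05, 'dz': 1.62, 'wx': 0.03, 'wy': -0.03, 'wz': 0.02}
{'dx': -1.27, 'dy': 0.05, 'dz': 1.62, 'wx': 0.03, 'wy': -0.03, 'wz': 0.02}
{'dx': -1.27, 'dy': 0.06, 'dz': 1.62, 'wx': 0.03, 'wy': -0.03, 'wz': 0.02}
```

```bash
python3 -m inch '[{"dx":-1.9,"dy":0.1,"dz":2.4,"wx":0,"wy":0,"wz":0},{"dx":-1.9,"dy":0.1,"dz":2.4,"wx":0,"wy":0,"wz":0},{"dx":-1.9,"dy":0.1,"dz":2.4,"wx":0,"wy":0,"wz":0},{"dx":-1.9,"dy":0.1,"dz":2.4,"wx":0,"wy":0,"wz":0},{"dx":0,"dy":0,"dz":0,"wx":0,"wy":0,"wz":0}]'
python3 - <<'E'
from h import *
R=frame(73.7,70); G=np.array([.486,-.243,.060]); z=R.as_matrix()[:,2]
rows(G-.054*z,R,6)
uv=proj('wrist',[[.486,-.243,.095],[.486,-.243,.04]]); print(uv)
im=eyes.snapshot('wrist')[:,:,::-1].copy()
for p in uv: cv2.circle(im,tuple(int(v) for v in p),3,(0,0,255),-1)
cv2.imwrite('pics/w2.png',im)
E
```

```text
t: 2.45
tcp_pos: [0.4435, -0.389, 0.1168]
tool_rot: [0.655, 0.49, 0.461, -0.343]
force: [0.6, -0.9, -0.8]
finger_gap: 0.522
gripper_force: 0.0
t 2.45 q [-1.15  1.07  1.33  0.68  1.81 -1.11] F [ 0.6 -0.9 -0.8] dist mm [ 28.3  97.3 -38.3] turn [ 0.3 -0.2  0.1]
{'dx': -0.03, 'dy': -0.01, 'dz': 1.81, 'wx': 0.05, 'wy': -0.03, 'wz': 0.01}
{'dx': -0.03, 'dy': -0.01, 'dz': 1.81, 'wx': 0.05, 'wy': -0.03, 'wz': 0.01}
{'dx': -0.03, 'dy': -0.01, 'dz': 1.81, 'wx': 0.05, 'wy': -0.03, 'wz': 0.01}
{'dx': -0.02, 'dy': -0.01, 'dz': 1.81, 'wx': 0.05, 'wy': -0.03, 'wz': 0.01}
{'dx': -0.02, 'dy': -0.01, 'dz': 1.81, 'wx': 0.05, 'wy': -0.03, 'wz': 0.01}
{'dx': -0.02, 'dy': -0.0, 'dz': 1.81, 'wx': 0.05, 'wy': -0.03, 'wz': 0.01}
[[312.84904362 198.05512545]
 [312.93902183 273.38221596]]
```

View pics/w2.png

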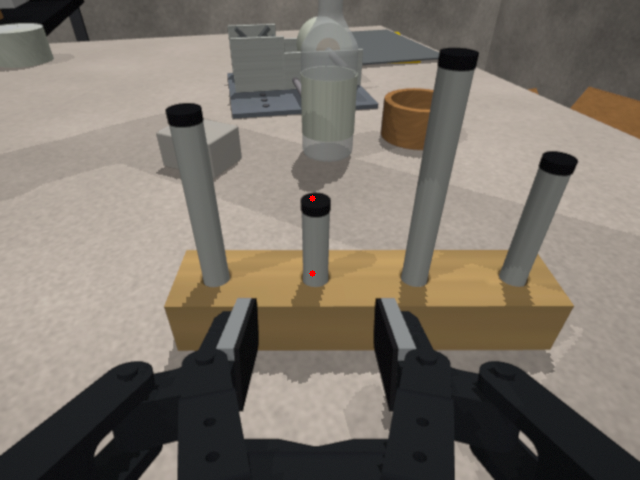

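The wrist view shows the short roller at (316, 200–285), centred between the open pads, with the fingers clear of the neighbours. I'll shift +1.5 mm in y, advance and close.

```bash
python3 -m inch '[{"dx":0,"dy":0.1,"dz":2,"wx":0,"wy":0,"wz":0},{"dx":0,"dy":0.1,"dz":2,"wx":0,"wy":0,"wz":0},{"dx":0,"dy":0,"dz":2,"wx":0,"wy":0,"wz":0},{"dx":0,"dy":0,"dz":2,"wx":0,"wy":0,"wz":0},{"dx":0,"dy":0,"dz":1.6,"wx":0,"wy":0,"wz":0},{"dx":0,"dy":0,"dz":1,"wx":0,"wy":0,"wz":0},{"dx":0,"dy":0,"dz":0,"wx":0,"wy":0,"wz":0}]'
python3 -m inch '[{"dx":0,"dy":0,"dz":0,"wx":0,"wy":0,"wz":0},{"dx":0,"dy":0,"dz":0,"wx":0,"wy":0,"wz":0},{"dx":0,"dy":0,"dz":0,"wx":0,"wy":0,"wz":0},{"dx":0,"dy":0,"dz":0,"wx":0,"wy":0,"wz":0},{"dx":0,"dy":0,"dz":0,"wx":0,"wy":0,"wz":0},{"dx":0,"dy":0,"dz":0,"wx":0,"wy":0,"wz":0}]' 0 60
python3 - <<'E'
from h import *
s=sense(); P=np.array(s['tcp_pos']); R=Ro.from_quat(s['tool_rot'])
print('gp',P+R.apply([0,0,.054]),R.as_matrix().round(3).tolist())
rows(P+[0,0,.08],R,4)
E
```

```text
t: 3.38
tcp_pos: [0.4748, -0.2942, 0.0811]
tool_rot: [0.655, 0.491, 0.462, -0.342]
force: [0.2, -0.5, 1.2]
finger_gap: 0.523
gripper_force: 0.0
t: 4.12
tcp_pos: [0.4733, -0.2952, 0.0816]
tool_rot: [0.655, 0.491, 0.461, -0.343]
force: [-3.9, -0.5, 2.0]
finger_gap: 0.164
gripper_force: 57.6
gp [ 0.4877971 -0.24651    0.0632002] [[0.093, 0.959, 0.268], [0.327, -0.283, 0.902], [0.94, 0.004, -0.34]]
t 4.125 q [-1.05  1.09  1.48  0.75  1.64 -1.17] F [-3.9 -0.5  2. ] dist mm [ 0.  0. 80.] turn [0. 0. 0.]
{'dx': 1.88, 'dy': 0.01, 'dz': -0.68}
{'dx': 1.88, 'dy': 0.01, 'dz': -0.68}
{'dx': 1.88, 'dy': 0.01, 'dz': -0.68}
{'dx': 1.88, 'dy': 0.01, 'dz': -0.68}
```

```bash
python3 -m inch '[{"dx":0.94,"dy":0,"dz":-0.34,"wx":0,"wy":0,"wz":0},{"dx":1.88,"dy":0,"dz":-0.68,"wx":0,"wy":0,"wz":0},{"dx":1.88,"dy":0,"dz":-0.68,"wx":0,"wy":0,"wz":0},{"dx":2.8,"dy":0,"dz":-1,"wx":0,"wy":0,"wz":0},{"dx":3.76,"dy":0,"dz":-1.36,"wx":0,"wy":0,"wz":0},{"dx":3.76,"dy":0,"dz":-1.36,"wx":0,"wy":0,"wz":0},{"dx":3.76,"dy":0,"dz":-1.36,"wx":0,"wy":0,"wz":0},{"dx":3.76,"dy":0,"dz":-1.36,"wx":0,"wy":0,"wz":0},{"dx":1.88,"dy":0,"dz":-0.68,"wx":0,"wy":0,"wz":0},{"dx":0,"dy":0,"dz":0,"wx":0,"wy":0,"wz":0}]'
python3 - <<'E'
from h import *
cv2.imwrite('pics/w3.png',eyes.snapshot('wrist')[:,:,::-1])
s=eyes.snapshot('side')[:,:,::-1]; cv2.imwrite('pics/s3.png',s)
R=frame(86,-20); G=np.array([.541,.283,.25]); z=R.as_matrix()[:,2]
rows(G-.054*z,R,20)
E
```

```text
t: 5.38
tcp_pos: [0.4735, -0.2943, 0.3427]
tool_rot: [0.655, 0.492, 0.462, -0.339]
force: [-0.7, -1.2, -1.2]
finger_gap: 0.164
gripper_force: 57.7
t 5.475 q [-1.05  0.69  1.47  0.82  1.93 -0.88] F [ 0.  -0.7 -0.7] dist mm [ 69.2 595.4 -39.6] turn [  6.2 -89.7 -12.5]
{'dx': 0.82, 'dy': -0.52, 'dz': 2.84, 'wx': 0.31, 'wy': -4.48, 'wz': -0.63}
{'dx': 1.05, 'dy': -0.49, 'dz': 2.77, 'wx': 0.31, 'wy': -4.48, 'wz': -0.63}
{'dx': 1.27, 'dy': -0.47, 'dz': 2.68, 'wx': 0.31, 'wy': -4.48, 'wz': -0.63}
{'dx': 1.48, 'dy': -0.44, 'dz': 2.58, 'wx': 0.31, 'wy': -4.48, 'wz': -0.63}
{'dx': 1.68, 'dy': -0.41, 'dz': 2.46, 'wx': 0.31, 'wy': -4.48, 'wz': -0.63}
{'dx': 1.87, 'dy': -0.37, 'dz': 2.32, 'wx': 0.31, 'wy': -4.48, 'wz': -0.63}
{'dx': 2.05, 'dy': -0.34, 'dz': 2.17, 'wx': 0.31, 'wy': -4.48, 'wz': -0.63}
{'dx': 2.22, 'dy': -0.31, 'dz': 2.0, 'wx': 0.31, 'wy': -4.48, 'wz': -0.63}
{'dx': 2.37, 'dy': -0.27, 'dz': 1.83, 'wx': 0.31, 'wy': -4.48, 'wz': -0.63}
{'dx': 2.51, 'dy': -0.23, 'dz': 1.64, 'wx': 0.31, 'wy': -4.48, 'wz': -0.63}
{'dx': 2.63, 'dy': -0.2, 'dz': 1.44, 'wx': 0.31, 'wy': -4.48, 'wz': -0.63}
{'dx': 2.74, 'dy': -0.16, 'dz': 1.23, 'wx': 0.31, 'wy': -4.48, 'wz': -0.63}
{'dx': 2.83, 'dy': -0.12, 'dz': 1.01, 'wx': 0.31, 'wy': -4.48, 'wz': -0.63}
{'dx': 2.9, 'dy': -0.09, 'dz': 0.79, 'wx': 0.31, 'wy': -4.48, 'wz': -0.63}
{'dx': 2.95, 'dy': -0.05, 'dz': 0.56, 'wx': 0.31, 'wy': -4.48, 'wz': -0.63}
{'dx': 2.99, 'dy': -0.02, 'dz': 0.33, 'wx': 0.31, 'wy': -4.48, 'wz': -0.63}
{'dx': 3.0, 'dy': 0.02, 'dz': 0.09, 'wx': 0.31, 'wy': -4.48, 'wz': -0.63}
{'dx': 3.0, 'dy': 0.05, 'dz': -0.14, 'wx': 0.31, 'wy': -4.48, 'wz': -0.63}
{'dx': 2.98, 'dy': 0.08, 'dz': -0.38, 'wx': 0.31, 'wy': -4.48, 'wz': -0.63}
{'dx': 2.94, 'dy': 0.11, 'dz': -0.61, 'wx': 0.31, 'wy': -4.48, 'wz': -0.63}
```

View pics/s3.png

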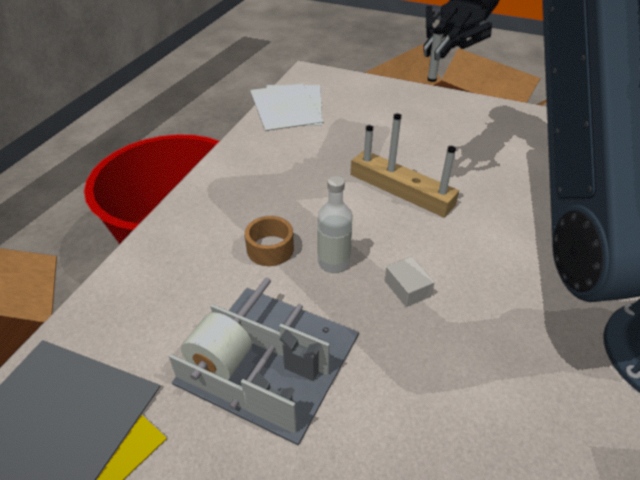

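The side view shows the roller held above the rack at (434,75) and the other three still standing. Now I'll carry it over the dispenser while laying it level.

```bash
python3 -m inch '[{"dx":0.8,"dy":-0.5,"dz":2.8,"wx":0.3,"wy":-4.5,"wz":-0.6},{"dx":1.1,"dy":-0.5,"dz":2.8,"wx":0.3,"wy":-4.5,"wz":-0.6},{"dx":1.3,"dy":-0.5,"dz":2.7,"wx":0.3,"wy":-4.5,"wz":-0.6},{"dx":1.5,"dy":-0.4,"dz":2.6,"wx":0.3,"wy":-4.5,"wz":-0.6},{"dx":1.7,"dy":-0.4,"dz":2.5,"wx":0.3,"wy":-4.5,"wz":-0.6},{"dx":1.9,"dy":-0.4,"dz":2.3,"wx":0.3,"wy":-4.5,"wz":-0.6},{"dx":2.1,"dy":-0.3,"dz":2.2,"wx":0.3,"wy":-4.5,"wz":-0.6},{"dx":2.2,"dy":-0.3,"dz":2,"wx":0.3,"wy":-4.5,"wz":-0.6},{"dx":2.4,"dy":-0.3,"dz":1.8,"wx":0.3,"wy":-4.5,"wz":-0.6},{"dx":2.5,"dy":-0.2,"dz":1.6,"wx":0.3,"wy":-4.5,"wz":-0.6}]'
python3 -m inch '[{"dx":2.6,"dy":-0.2,"dz":1.4,"wx":0.3,"wy":-4.5,"wz":-0.6},{"dx":2.7,"dy":-0.2,"dz":1.2,"wx":0.3,"wy":-4.5,"wz":-0.6},{"dx":2.8,"dy":-0.1,"dz":1,"wx":0.3,"wy":-4.5,"wz":-0.6},{"dx":2.9,"dy":-0.1,"dz":0.8,"wx":0.3,"wy":-4.5,"wz":-0.6},{"dx":3,"dy":-0.1,"dz":0.6,"wx":0.3,"wy":-4.5,"wz":-0.6},{"dx":3,"dy":0,"dz":0.3,"wx":0.3,"wy":-4.5,"wz":-0.6},{"dx":3,"dy":0,"dz":0.1,"wx":0.3,"wy":-4.5,"wz":-0.6},{"dx":3,"dy":0.1,"dz":-0.1,"wx":0.3,"wy":-4.5,"wz":-0.6},{"dx":3,"dy":0.1,"dz":-0.4,"wx":0.3,"wy":-4.5,"wz":-0.6},{"dx":2.9,"dy":0.1,"dz":-0.6,"wx":0.3,"wy":-4.5,"wz":-0.6}]'
python3 -m inch '[{"dx":0,"dy":0,"dz":0,"wx":0,"wy":0,"wz":0},{"dx":0,"dy":0,"dz":0,"wx":0,"wy":0,"wz":0}]'
python3 - <<'E'
from h import *
R=frame(86,-20); G=np.array([.541,.283,.25]); z=R.as_matrix()[:,2]
rows(G-.054*z,R,1)
a=eyes.snapshot('wrist')[:,:,::-1]; b=eyes.snapshot('side')[:,:,::-1]; 
cv2.imwrite('pics/w4.png',a);cv2.imwrite('pics/s4.png',b);cv2.imwrite('pics/t4.png',eyes.snapshot('top')[:,:,::-1])
cv2.imwrite('pics/c4.png',cv2.hconcat([cv2.resize(a[:,:],(400,300),interpolation=2),cv2.resize(b[120:420,120:520],(400,300))]))
E
```

```text
t: 6.72
tcp_pos: [0.5083, 0.0057, 0.3206]
tool_rot: [0.747, 0.628, 0.178, -0.121]
force: [0.1, 0.2, -1.1]
finger_gap: 0.166
gripper_force: 57.7
t: 7.98
tcp_pos: [0.5444, 0.3023, 0.2986]
tool_rot: [0.722, 0.668, -0.133, 0.119]
force: [0.9, -0.1, -1.4]
finger_gap: 0.17
gripper_force: 57.7
t: 8.22
tcp_pos: [0.5444, 0.301, 0.2993]
tool_rot: [0.722, 0.668, -0.131, 0.119]
force: [0.2, 0.4, -0.7]
finger_gap: 0.169
gripper_force: 57.7
t 8.225 q [ 0.44  0.61  1.33 -0.31  1.39  0.6 ] F [ 0.2  0.4 -0.7] dist mm [-2.1  0.5  1.4] turn [-0.4  0.4 -0.4]
{'dx': -0.02, 'dy': -0.22, 'dz': -0.14, 'wx': -0.37, 'wy': 0.41, 'wz': -0.37}
```

View pics/c4.png

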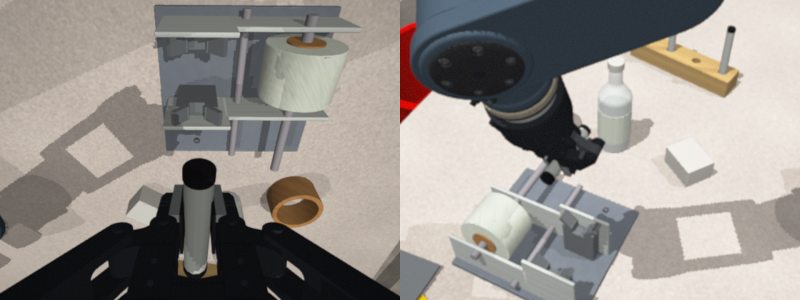

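The left half (wrist view) shows the roller gripped, with its far end near (315,264) at full scale. The dispenser lies ahead of it, with saddles at about (190,45) and (195,107) in the half-scale image. The right half shows the roller above the dispenser. I'll zoom in on the dispenser for accurate corners.

```bash
python3 - <<'E'
import cv2
a=cv2.imread('pics/w4.png')
cv2.imwrite('pics/c5.png',cv2.convertScaleAbs(cv2.resize(a[0:285,235:595],None,fx=2.1,fy=2.1,interpolation=2),alpha=1.3))
E
```

```text
(no output)
```

View pics/c5.png

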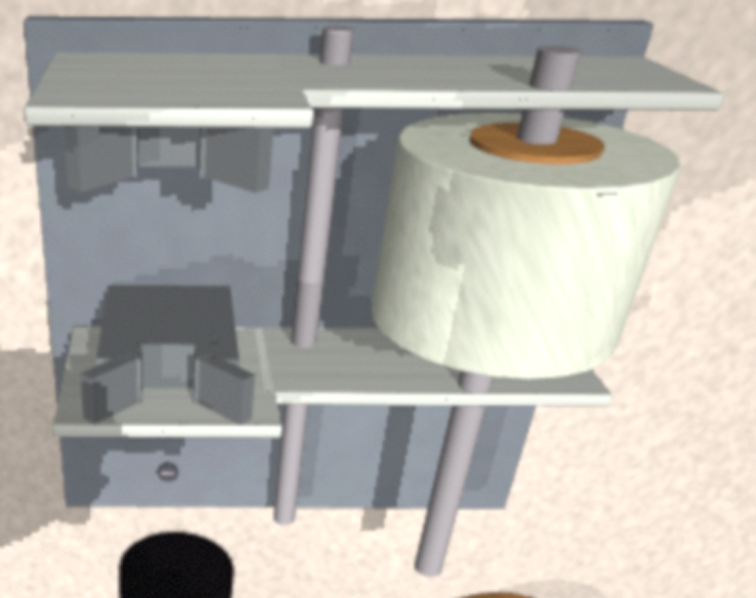

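The crop shows the +y plate's top inner edge from (28,122) to (311,124), and the cheek's from (56,427) to (280,425). The roller's black end is at (176,~560).

```bash
python3 - <<'E'
from h import *
f=lambda u,v:(235+u/2.1,v/2.1)
A,B,C,D=[onz('wrist',f(*p),.086)[:2] for p in((28,122),(311,124),(56,427),(280,425))]
print(A,B,C,D,'len',np.linalg.norm(B-A),np.linalg.norm(D-C))
ex=(B-A)/np.linalg.norm(B-A)+(D-C)/np.linalg.norm(D-C); ex/=np.linalg.norm(ex); ey=np.array([-ex[1],ex[0]])
print('yaw',np.degrees(np.arctan2(ex[1],ex[0])),'gap',((A+B-C-D)/2)@ey,'x off',((A+B-C-D)/2)@ex)
mid=(A+B+C+D)/4; O=mid-.031*ey; print('mid',mid,'O',O)
W=lambda x,y,z:[*(O+ex*x+ey*y),z]
pts=[W(-.05,.095,.008),W(.165,.095,.008),W(-.05,-.115,.008),W(.165,-.115,.008),W(0,.071,.06),W(0,.062,.06),W(0,-.009,.06),W(0,-.043,.008)]
print(((proj('wrist',pts)-[235,0])*2.1).round(0).tolist())
s=sense(); P=np.array(s['tcp_pos']); R=Ro.from_quat(s['tool_rot']); gp=P+R.apply([0,0,.054]); d=R.apply(Ro.from_euler('y',20,degrees=True).apply([1,0,0])); print('gp',gp,'d',d)
for e in(0,.032): print('end pred',proj('wrist',[gp+d*e]))
im=cv2.imread('pics/w4.png'); m=cv2.inRange(im,(0,0,0),(28,28,28)); m[:250]=0;m[310:]=0;m[:,:285]=0;m[:,355:]=0
for r in range(250,310,6):
    c=np.flatnonzero(m[r]); print(r,c.min() if len(c) else None,c.max() if len(c) else None,end=' | ')
for r in range(310,440,12): print(r,im[r,280:360:5].mean(1).round().astype(int).tolist())
E
```

```text
[0.50908487 0.33764981] [0.58773265 0.33084005] [0.50072916 0.23741168] [0.57897881 0.23202504] len 0.07894204496461318 0.07843483133664393
yaw -4.443311294197515 gap 0.09989020109842477 x off 0.0008184740142667455
mid [0.54413137 0.28448164] O [0.54172972 0.25357481]
[[22.0, 20.0], [653.0, 18.0], [68.0, 506.0], [506.0, 505.0], [168.0, 135.0], [168.0, 165.0], [169.0, 365.0], [169.0, 376.0]]
gp [0.54346688 0.28141149 0.25035309] d [ 0.07992194  0.99678384 -0.00587109]
end pred [[313.25845817 344.84108491]]
end pred [[312.88118475 276.50118929]]
250 None None | 256 306 329 | 262 297 340 | 268 294 344 | 274 293 344 | 280 293 343 | 286 293 343 | 292 295 341 | 298 302 335 | 304 None None | 310 [65, 65, 52, 80, 95, 100, 105, 110, 111, 113, 111, 106, 90, 66, 66, 55]
322 [66, 66, 19, 78, 95, 102, 106, 109, 110, 112, 109, 103, 35, 65, 65, 66]
334 [66, 65, 13, 72, 96, 101, 105, 110, 109, 113, 107, 101, 11, 59, 66, 66]
346 [95, 92, 22, 65, 96, 102, 105, 109, 110, 112, 107, 94, 18, 61, 98, 47]
358 [11, 15, 19, 44, 97, 104, 106, 110, 111, 110, 105, 85, 19, 17, 15, 17]
370 [12, 12, 20, 39, 97, 104, 108, 110, 110, 109, 102, 79, 18, 14, 16, 14]
382 [15, 14, 20, 80, 97, 104, 108, 110, 111, 108, 101, 160, 19, 15, 12, 15]
394 [15, 16, 21, 97, 97, 104, 109, 110, 110, 106, 96, 182, 22, 13, 13, 14]
406 [16, 34, 121, 104, 121, 104, 109, 110, 109, 104, 91, 183, 103, 87, 16, 15]
418 [16, 79, 93, 97, 121, 124, 117, 110, 109, 101, 104, 165, 166, 147, 15, 13]
430 [14, 82, 97, 17, 119, 125, 129, 123, 160, 149, 43, 92, 93, 91, 14, 12]
```

The dispenser pose checks out: gap 99.9 mm against 98, plate length 78.9 mm against 80, and the base corners reproject within 3 px. The centre is (0.544, 0.2845), with the slot at azimuth 85.6°. The roller's end is about 32–33 mm beyond the grasp point, as expected, so the gp target is about (0.545, 0.297). I'll lower it to just above the plates.

```bash
python3 - <<'E'
from h import *
R=frame(85.6,-20); G=np.array([.545,.297,.108]); z=R.as_matrix()[:,2]
rows(G-.054*z,R,8)
E
```

```text
t 8.375 q [ 0.43  0.6   1.33 -0.31  1.39  0.6 ] F [-0.5 -0.5 -0.8] dist mm [   1.4   15.3 -142.2] turn [-0.1  0.3 -0.2]
{'dx': 0.8, 'dy': 0.0, 'dz': 1.6, 'wx': -0.02, 'wy': 0.04, 'wz': -0.02}
{'dx': 0.8, 'dz': 1.6, 'wx': -0.02, 'wy': 0.04, 'wz': -0.02}
{'dx': 0.8, 'dz': 1.6, 'wx': -0.02, 'wy': 0.04, 'wz': -0.02}
{'dx': 0.79, 'dz': 1.6, 'wx': -0.02, 'wy': 0.04, 'wz': -0.02}
{'dx': 0.79, 'dz': 1.6, 'wx': -0.02, 'wy': 0.04, 'wz': -0.02}
{'dx': 0.79, 'dz': 1.6, 'wx': -0.02, 'wy': 0.04, 'wz': -0.02}
{'dx': 0.79, 'dz': 1.6, 'wx': -0.02, 'wy': 0.04, 'wz': -0.02}
{'dx': 0.79, 'dz': 1.6, 'wx': -0.02, 'wy': 0.04, 'wz': -0.02}
```

```bash
python3 -m inch '[{"dx":0.8,"dy":0,"dz":1.6,"wx":0,"wy":0,"wz":0},{"dx":0.8,"dy":0,"dz":1.6,"wx":0,"wy":0,"wz":0},{"dx":0.8,"dy":0,"dz":1.6,"wx":0,"wy":0,"wz":0},{"dx":0.8,"dy":0,"dz":1.6,"wx":0,"wy":0,"wz":0},{"dx":0.8,"dy":0,"dz":1.6,"wx":0,"wy":0.3,"wz":0},{"dx":0.8,"dy":0,"dz":1.6,"wx":0,"wy":0,"wz":0},{"dx":0.8,"dy":0,"dz":1.6,"wx":0,"wy":0,"wz":0},{"dx":0.8,"dy":0,"dz":1.6,"wx":0,"wy":0,"wz":-0.2},{"dx":0,"dy":0,"dz":0,"wx":0,"wy":0,"wz":0},{"dx":0,"dy":0,"dz":0,"wx":0,"wy":0,"wz":0}]'
python3 - <<'E'
from h import *
R=frame(85.6,-20); G=np.array([.545,.297,.075]); z=R.as_matrix()[:,2]
rows(G-.054*z,R,8)
a=eyes.snapshot('wrist')[:,:,::-1]; b=eyes.snapshot('side')[:,:,::-1]
cv2.imwrite('pics/w6.png',a);cv2.imwrite('pics/s6.png',b)
cv2.imwrite('pics/c6.png',cv2.convertScaleAbs(cv2.hconcat([cv2.resize(a[180:480,160:480],(400,375),interpolation=2),cv2.resize(b[240:428,160:360],(400,375),interpolation=2)]),alpha=1.3))
E
```

```text
t: 9.62
tcp_pos: [0.5467, 0.3174, 0.1593]
tool_rot: [0.722, 0.67, -0.128, 0.118]
force: [0.1, 0.3, -0.7]
finger_gap: 0.161
gripper_force: 57.7
t 9.625 q [ 0.45  0.79  1.4  -0.33  1.16  0.69] F [ 0.1  0.3 -0.7] dist mm [ -0.2  -1.9 -33.5] turn [0.  0.  0.1]
{'dx': 0.12, 'dz': 0.4, 'wz': 0.01}
{'dx': 0.12, 'dz': 0.4, 'wz': 0.01}
{'dx': 0.12, 'dz': 0.4, 'wz': 0.01}
{'dx': 0.12, 'dz': 0.4, 'wz': 0.01}
{'dx': 0.12, 'dz': 0.4, 'wz': 0.01}
{'dx': 0.12, 'dz': 0.4, 'wz': 0.01}
{'dx': 0.12, 'dz': 0.4, 'wz': 0.01}
{'dx': 0.12, 'dz': 0.4, 'wz': 0.01}
```

View pics/c6.png

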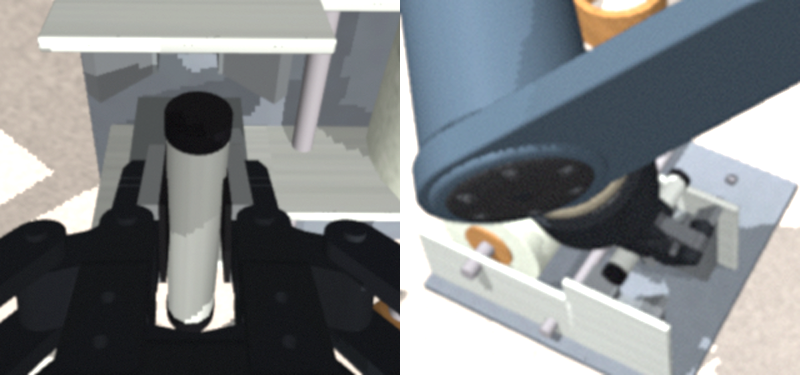

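The wrist half shows the roller hovering between the plates, with its +y cap at crop (199,118) and the +y plate's inner edge from (42,50) to (335,52). The side half shows both caps, near (617,270) and (680,182). I'll check offset and level by casting rays.

```bash
python3 - <<'E'
from h import *
w=lambda u,v:(160+u/1.25,180+v/1.25); sd=lambda u,v:(160+u/2,240+v/2*188/187.5)
ex=np.array([np.cos(np.radians(-4.44)),np.sin(np.radians(-4.44))]);ey=np.array([-ex[1],ex[0]]);O=np.array([.5417,.2536])
loc=lambda p:np.round([(p[:2]-O)@ex*1000,(p[:2]-O)@ey*1000,p[2]*1000 if len(p)>2 else 86],1)
for p in((42,50),(335,52)): print('plate',loc(onz('wrist',w(*p),.086)))
c1,d1=ray('wrist',w(199,118)); c2,d2=ray('side',sd(612,272))
k=np.linalg.lstsq(np.c_[d1,-d2],c2-c1,rcond=None)[0]; a,b=c1+k[0]*d1,c2+k[1]*d2; print('+y end tri',loc(a),loc(b))
print('+y end on z.108',loc(onz('wrist',w(199,118),.108)))
# -y end: side ray vs slot plane through x of roller
n=np.array([*ex,0]); 
for nm,p in(('+y',(612,272)),('-y',(685,178))):
    c,d=ray('side',sd(*p)); Q=np.array([*O,0])+n*.001; print(nm,'side on slot plane',loc(c+d*((Q-c)@n)/(d@n)))
s=sense(); R=Ro.from_quat(s['tool_rot']); print('gp',loc(np.array(s['tcp_pos'])+R.apply([0,0,.054])))
E
```

```text
plate [-40.1  82.   86. ]
plate [39.1 81.5 86. ]
+y end tri [   6.3 -189.6 -186.2] [-234.9 -224.3 -158.2]
+y end on z.108 [  2.1  77.4 108. ]
+y side on slot plane [1.00000e+00 9.90090e+03 1.44009e+04]
-y side on slot plane [1.0000e+00 3.4933e+03 4.3403e+03]
gp [  0.3  45.6 109.2]
```

```bash
python3 - <<'E'
from h import *
sd=lambda u,v:(160+(u-400)/2,240+v/2)
ex=np.array([np.cos(np.radians(-4.44)),np.sin(np.radians(-4.44))]);ey=np.array([-ex[1],ex[0]]);O=np.array([.5417,.2536])
n=np.array([*ex,0]); Q=np.array([*O,0])+n*.002
for nm,p in(('+y',(612,272)),('-y',(685,178))):
    c,d=ray('side',sd(*p)); X=c+d*((Q-c)@n)/(d@n); print(nm,((X[:2]-O)@ey*1000).round(1),(X[2]*1000).round(1))
E
```

```text
+y 75.4 111.1
-y -25.6 89.2
```

The +y end is 4.6 mm from the plate (4 is ideal), 2 mm off in x, at the expected height. The far-end reading hit the cheek, so I'm ignoring it. Next I'll lower slowly, watching the force.

```bash
python3 -m inch '[{"dx":0.14,"dy":-0.1,"dz":0.38,"wx":0,"wy":0,"wz":0},{"dx":0.14,"dy":-0.1,"dz":0.38,"wx":0,"wy":0,"wz":0},{"dx":0.14,"dy":0,"dz":0.38,"wx":0,"wy":0,"wz":0},{"dx":0.14,"dy":0,"dz":0.38,"wx":0,"wy":0,"wz":0},{"dx":0.14,"dy":0,"dz":0.38,"wx":0,"wy":0,"wz":0},{"dx":0.14,"dy":0,"dz":0.38,"wx":0,"wy":0,"wz":0},{"dx":0.14,"dy":0,"dz":0.38,"wx":0,"wy":0,"wz":0},{"dx":0,"dy":0,"dz":0,"wx":0,"wy":0,"wz":0}]' - 30
python3 -m inch '[{"dx":0.07,"dy":0,"dz":0.19,"wx":0,"wy":0,"wz":0},{"dx":0.07,"dy":0,"dz":0.19,"wx":0,"wy":0,"wz":0},{"dx":0,"dy":0,"dz":0,"wx":0,"wy":0,"wz":0}]'
python3 -m inch '[{"dx":0.07,"dy":0,"dz":0.19,"wx":0,"wy":0,"wz":0},{"dx":0,"dy":0,"dz":0,"wx":0,"wy":0,"wz":0}]'
python3 - <<'E'
from h import *
s=sense(); R=Ro.from_quat(s['tool_rot']); print('gp',np.array(s['tcp_pos'])+R.apply([0,0,.054]),s['force'],s['ft_torque'])
E
```

```text
t: 10.72
tcp_pos: [0.5441, 0.3174, 0.1302]
tool_rot: [0.722, 0.67, -0.128, 0.118]
force: [0.4, 0.1, -1.5]
finger_gap: 0.17
gripper_force: 57.7
t: 11.1
tcp_pos: [0.5442, 0.3175, 0.1265]
tool_rot: [0.722, 0.67, -0.128, 0.118]
force: [-1.0, 0.1, -0.3]
finger_gap: 0.164
gripper_force: 57.7
t: 11.35
tcp_pos: [0.5442, 0.3175, 0.1245]
tool_rot: [0.722, 0.67, -0.128, 0.118]
force: [0.5, 0.3, -1.0]
finger_gap: 0.165
gripper_force: 57.7
gp [0.54277175 0.29903723 0.07372078] [ 0.53115991  0.28786477 -0.96502065] [ 0.14648204 -0.06941504  0.0182506 ]
```

```bash
Z='{"dx":0,"dy":0,"dz":0,"wx":0,"wy":0,"wz":0}'
python3 -m inch '[{"dx":0.07,"dy":0,"dz":0.19,"wx":0,"wy":0,"wz":0},{"dx":0,"dy":0,"dz":0,"wx":0,"wy":0,"wz":0}]' 0 30
python3 -m inch '[{"dx":0.05,"dy":0,"dz":0.14,"wx":0,"wy":0,"wz":0},{"dx":0,"dy":0,"dz":0,"wx":0,"wy":0,"wz":0}]'
python3 -m inch '[{"dx":0.04,"dy":0,"dz":0.1,"wx":0,"wy":0,"wz":0},{"dx":0,"dy":0,"dz":0,"wx":0,"wy":0,"wz":0}]'
```

```text
t: 11.6
tcp_pos: [0.5442, 0.3175, 0.1224]
tool_rot: [0.722, 0.67, -0.128, 0.118]
force: [-0.4, 0.9, -0.8]
finger_gap: 0.164
gripper_force: 57.7
t: 11.85
tcp_pos: [0.5443, 0.3175, 0.121]
tool_rot: [0.722, 0.67, -0.128, 0.118]
force: [-1.2, 0.1, -1.1]
finger_gap: 0.165
gripper_force: 57.7
t: 12.1
tcp_pos: [0.5443, 0.3176, 0.12]
tool_rot: [0.722, 0.67, -0.128, 0.118]
force: [0.4, 0.4, -0.7]
finger_gap: 0.164
gripper_force: 57.7
```

```bash
for i in 1; do python3 -m inch '[{"dx":0.04,"dy":0,"dz":0.1,"wx":0,"wy":0,"wz":0},{"dx":0,"dy":0,"dz":0,"wx":0,"wy":0,"wz":0}]' | grep -E "tcp|^force"; done
python3 -m inch '[{"dx":0.03,"dy":0,"dz":0.1,"wx":0,"wy":0,"wz":0},{"dx":0,"dy":0,"dz":0,"wx":0,"wy":0,"wz":0}]'| grep -E "tcp|^force"
python3 - <<'E'
from h import *
s=sense();print(s['force'],s['ft_torque'])
a=eyes.snapshot('wrist')[:,:,::-1]; b=eyes.snapshot('side')[:,:,::-1]
cv2.imwrite('pics/c7.png',cv2.convertScaleAbs(cv2.hconcat([cv2.resize(a[180:480,160:480],(400,375),interpolation=2),cv2.resize(b[240:428,160:360],(400,375),interpolation=2)]),alpha=1.3))
E
```

```text
tcp_pos: [0.5444, 0.3176, 0.1197]
force: [-0.9, -0.7, 3.6]
tcp_pos: [0.5444, 0.3176, 0.1196]
force: [-2.0, -0.2, 9.0]
[-1.96193563 -0.22203251  8.97653854] [-0.30528029  0.32310281 -0.15330213]
```

View pics/c7.png

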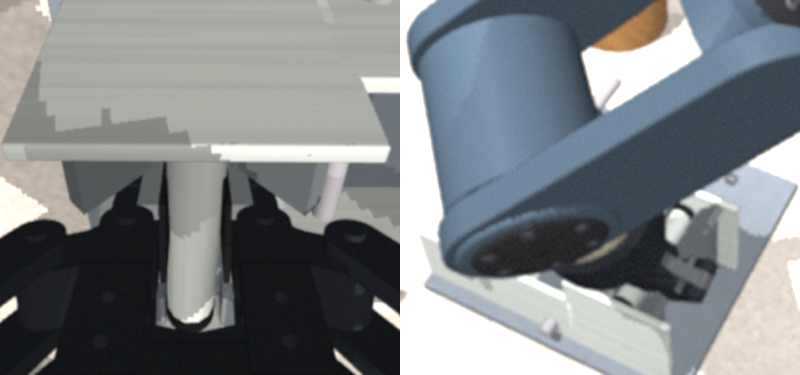

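The wrist half shows the roller centred on the plate at crop column 196, against a plate-edge span of 5–388, and down between the flares. Contact is 9 N at the expected height. I'll press slightly to seat both ends, then release with a small opening.

```bash
python3 -m inch '[{"dx":0.03,"dy":0,"dz":0.1,"wx":0,"wy":0,"wz":0},{"dx":0,"dy":0,"dz":0,"wx":0,"wy":0,"wz":0},{"dx":0,"dy":0,"dz":0,"wx":0,"wy":0,"wz":0}]'
python3 - <<'E'
from h import *
s=sense();R=Ro.from_quat(s['tool_rot']);print(s['force'],s['ft_torque'],'gp',np.array(s['tcp_pos'])+R.apply([0,0,.054]))
a=eyes.snapshot('wrist')[:,:,::-1]; cv2.imwrite('pics/w8.png',a)
E
```

```text
t: 13.08
tcp_pos: [0.5443, 0.3176, 0.1195]
tool_rot: [0.722, 0.67, -0.128, 0.118]
force: [-3.7, 0.6, 13.4]
finger_gap: 0.169
gripper_force: 59.2
[-3.7132971   0.63966508 13.40858776] [-0.43331254  0.59961753 -0.18983779] gp [0.5429402  0.29908119 0.06882429]
```

The moment suggests the load is mostly on the +y end, with a push of -x, so the end is probably riding on the +x side of the notch. I'll ease the tool towards -x and watch the force.

```bash
cat > f.py <<'E'
from h import *
s=sense();R=Ro.from_quat(s['tool_rot']);print('F',np.round(s['force'],1),'T',np.round(s['ft_torque'],2),'gp',(np.array(s['tcp_pos'])+R.apply([0,0,.054])).round(4))
E
python3 -m inch '[{"dx":0,"dy":-0.1,"dz":0,"wx":0,"wy":0,"wz":0},{"dx":0,"dy":0,"dz":0,"wx":0,"wy":0,"wz":0}]' >/dev/null; python3 f.py
python3 -m inch '[{"dx":0,"dy":-0.1,"dz":0,"wx":0,"wy":0,"wz":0},{"dx":0,"dy":0,"dz":0,"wx":0,"wy":0,"wz":0}]' >/dev/null; python3 f.py
python3 -m inch '[{"dx":0,"dy":-0.1,"dz":0,"wx":0,"wy":0,"wz":0},{"dx":0,"dy":0,"dz":0,"wx":0,"wy":0,"wz":0}]' >/dev/null; python3 f.py
```

```text
F [-1.2  0.4 11.9] T [-0.49  0.3  -0.13] gp [0.5429 0.2991 0.0688]
F [ 0.8 -1.5 11. ] T [-0.55  0.01 -0.08] gp [0.5429 0.2991 0.0689]
F [ 1.4 -1.8 10.7] T [-0.56 -0.26  0.06] gp [0.5428 0.2992 0.0689]
```

The lateral force reversed with no motion, so the roller is in the notch rather than on the flare. Taking moments, with the sensor about 0.168 m up the tool, puts the load at local y≈65, so only the +y end is down. I'll pitch the far end down about that contact in 0.5° steps until it bears too.

```bash
python3 -m inch '[{"dx":-0.04,"dy":0.1,"dz":0.02,"wx":0,"wy":0.5,"wz":0},{"dx":0,"dy":0,"dz":0,"wx":0,"wy":0,"wz":0}]' >/dev/null; python3 f.py
python3 -m inch '[{"dx":-0.04,"dy":0,"dz":0.02,"wx":0,"wy":0.5,"wz":0},{"dx":0,"dy":0,"dz":0,"wx":0,"wy":0,"wz":0}]' >/dev/null; python3 f.py
python3 -m inch '[{"dx":-0.04,"dy":0,"dz":0.02,"wx":0,"wy":0.5,"wz":0},{"dx":0,"dy":0,"dz":0,"wx":0,"wy":0,"wz":0}]' >/dev/null; python3 f.py
```

```text
F [ 0.1 -1.  11.7] T [-0.59  0.05 -0.05] gp [0.5429 0.2991 0.0689]
F [ 0.3 -0.6 13.2] T [-0.72  0.1  -0.04] gp [0.5428 0.2991 0.0688]
F [-0.8 -0.2 14.3] T [-0.85  0.15 -0.03] gp [0.5429 0.2991 0.0688]
```

The load centroid has moved to y≈41 and neither height nor pitch gives any more, so both ends are bearing, with the grasp point at z 68.8 mm against 68 expected. I'll relax the push and open slightly.

```bash
python3 -m inch '[{"dx":-0.04,"dy":0,"dz":-0.11,"wx":0,"wy":0,"wz":0},{"dx":0,"dy":0,"dz":0,"wx":0,"wy":0,"wz":0}]' >/dev/null; python3 f.py
python3 -m inch '[{"dx":0,"dy":0,"dz":0,"wx":0,"wy":0,"wz":0},{"dx":0,"dy":0,"dz":0,"wx":0,"wy":0,"wz":0},{"dx":0,"dy":0,"dz":0,"wx":0,"wy":0,"wz":0},{"dx":0,"dy":0,"dz":0,"wx":0,"wy":0,"wz":0}]' 0.29; python3 f.py
python3 - <<'E'
from h import *
a=cv2.imread('pics/w8.png'); b=eyes.snapshot('wrist')[:,:,::-1]; cv2.imwrite('pics/w9.png',b)
def edges(im,r,lo=280,hi=360):
    g=im[r,lo:hi].mean(1); c=np.flatnonzero(g>70); return lo+c.min(),lo+c.max()
for r in (325,340,355,370,385,400): print(r,a[r,285:350:4].mean(1).round().astype(int).tolist(),b[r,285:350:4].mean(1).round().astype(int).tolist())
E
```

```text
F [ 0.6 -1.   9.7] T [-0.52 -0.04  0.08] gp [0.5428 0.2991 0.0689]
t: 15.38
tcp_pos: [0.5437, 0.3165, 0.1186]
tool_rot: [0.724, 0.671, -0.117, 0.11]
force: [2.6, -0.4, 5.0]
finger_gap: 0.291
gripper_force: 0.0
F [ 2.6 -0.4  5. ] T [-0.04 -0.33  0.13] gp [0.5425 0.2994 0.0674]
325 [72, 36, 33, 96, 107, 111, 114, 119, 121, 121, 123, 120, 115, 97, 15, 72, 73] [53, 59, 66, 93, 105, 133, 115, 118, 121, 121, 123, 122, 118, 111, 89, 74, 15]
340 [72, 14, 17, 96, 106, 112, 115, 120, 120, 122, 123, 119, 113, 62, 12, 58, 72] [52, 59, 62, 93, 105, 111, 114, 118, 121, 121, 122, 120, 116, 107, 77, 74, 14]
355 [84, 22, 14, 95, 107, 113, 116, 120, 120, 121, 125, 125, 114, 29, 21, 65, 43] [58, 58, 60, 91, 105, 111, 114, 118, 120, 121, 123, 127, 120, 102, 74, 74, 42]
370 [14, 24, 16, 115, 130, 122, 136, 140, 138, 138, 131, 121, 106, 22, 22, 16, 16] [58, 58, 60, 110, 128, 135, 137, 141, 140, 138, 136, 127, 116, 93, 74, 73, 73]
385 [15, 22, 23, 118, 132, 137, 139, 141, 137, 135, 128, 116, 95, 46, 29, 18, 14] [58, 59, 59, 109, 127, 135, 137, 141, 140, 137, 133, 124, 111, 81, 73, 73, 73]
400 [19, 26, 52, 119, 132, 137, 139, 140, 136, 133, 124, 110, 83, 63, 29, 45, 16] [59, 59, 61, 107, 129, 135, 137, 137, 138, 136, 131, 119, 104, 75, 72, 73, 74]
```

```bash
python3 -m inch '[{"dx":-0.15,"dy":0,"dz":-0.35,"wx":0,"wy":0,"wz":0},{"dx":-0.15,"dy":0,"dz":-0.35,"wx":0,"wy":0,"wz":0},{"dx":0,"dy":0,"dz":0,"wx":0,"wy":0,"wz":0}]' >/dev/null; python3 f.py
python3 -m inch '[{"dx":-0.35,"dy":0,"dz":-0.95,"wx":0,"wy":0,"wz":0},{"dx":-0.35,"dy":0,"dz":-0.95,"wx":0,"wy":0,"wz":0},{"dx":-0.35,"dy":0,"dz":-0.95,"wx":0,"wy":0,"wz":0},{"dx":-0.35,"dy":0,"dz":-0.95,"wx":0,"wy":0,"wz":0},{"dx":-0.7,"dy":0,"dz":-1.9,"wx":0,"wy":0,"wz":0},{"dx":-1,"dy":0,"dz":-2.8,"wx":0,"wy":0,"wz":0},{"dx":-1,"dy":0,"dz":-2.8,"wx":0,"wy":0,"wz":0},{"dx":-1,"dy":0,"dz":-2.8,"wx":0,"wy":0,"wz":0},{"dx":0,"dy":0,"dz":0,"wx":0,"wy":0,"wz":0}]'; python3 f.py
python3 - <<'E'
from h import *
ims={n:eyes.snapshot(n)[:,:,::-1].copy() for n in('wrist','side','top')}
for n in ims: cv2.imwrite(f'pics/{n}10.png',ims[n])
ex=np.array([np.cos(np.radians(-4.44)),np.sin(np.radians(-4.44))]);ey=np.array([-ex[1],ex[0]]);O=np.array([.5417,.2536])
W=lambda x,y,z:[*(O+ex*x+ey*y),z]
for n in ims: print(n,proj(n,[W(0,76,.068) if 0 else W(0,.076,.068),W(0,-.014,.068),W(0,.031,.076)]).round(0).tolist())
E
```

```text
F [0.9 1.2 0.1] T [ 0.16  0.   -0.01] gp [0.5401 0.2985 0.074 ]
t: 16.92
tcp_pos: [0.5434, 0.3126, 0.2792]
tool_rot: [0.724, 0.671, -0.115, 0.11]
force: [-0.2, -0.4, -0.7]
finger_gap: 0.288
gripper_force: 0.0
F [-0.2 -0.4 -0.7] T [0.16 0.05 0.03] gp [0.5424 0.2956 0.228 ]
wrist [[323.0, 102.0], [321.0, 225.0], [322.0, 175.0]]
side [[269.0, 394.0], [300.0, 344.0], [285.0, 365.0]]
top [[167.0, 244.0], [213.0, 247.0], [189.0, 245.0]]
```

I've used all my views, so I'll verify numerically on the wrist image by comparing the roller's edges and caps with a seated roller's projection.

```bash
python3 - <<'E'
from h import *
im=cv2.imread('pics/wrist10.png').astype(int)
g=im.mean(2)
for r in range(84,250,6): print(r,g[r,284:362:3].round().astype(int).tolist())
ex=np.array([np.cos(np.radians(-4.44)),np.sin(np.radians(-4.44))]);ey=np.array([-ex[1],ex[0]]);O=np.array([.5417,.2536])
for dz in(0,.003):
  for y in(.076,.06,.031,.0,-.014):
    print(dz,y,proj('wrist',[[*(O+ex*x+ey*y),z+dz] for x,z in((-.008,.068),(.008,.068),(0,.076),(0,.060))]).round(1).tolist())
E
```

```text
84 [113, 114, 114, 114, 114, 114, 114, 114, 115, 114, 115, 115, 114, 115, 115, 116, 115, 115, 115, 116, 115, 116, 115, 115, 115, 116]
90 [115, 115, 115, 115, 114, 114, 115, 115, 115, 115, 115, 115, 115, 116, 115, 117, 116, 116, 116, 114, 115, 115, 116, 116, 116, 115]
96 [175, 176, 176, 176, 178, 188, 191, 192, 191, 191, 192, 191, 190, 190, 190, 190, 189, 189, 188, 188, 188, 187, 187, 187, 188, 188]
102 [136, 148, 153, 155, 156, 158, 157, 157, 158, 156, 157, 157, 157, 164, 168, 169, 169, 170, 172, 171, 169, 169, 169, 168, 167, 168]
108 [91, 91, 90, 91, 92, 102, 42, 14, 20, 23, 24, 20, 22, 17, 16, 53, 106, 87, 85, 85, 86, 86, 86, 86, 86, 89]
114 [91, 91, 91, 92, 93, 102, 72, 124, 156, 174, 182, 180, 184, 162, 140, 69, 105, 85, 85, 86, 86, 86, 85, 86, 86, 89]
120 [92, 92, 91, 91, 93, 104, 83, 124, 157, 176, 188, 184, 183, 167, 137, 78, 103, 87, 86, 86, 86, 86, 85, 86, 86, 90]
126 [91, 92, 91, 87, 82, 83, 83, 126, 158, 177, 187, 186, 184, 166, 132, 81, 82, 85, 90, 86, 86, 86, 86, 86, 86, 91]
132 [114, 115, 93, 80, 80, 80, 83, 126, 159, 178, 188, 186, 182, 164, 127, 79, 83, 111, 117, 119,
[... 2401 characters left out ...]
23.1, 106.2], [322.8, 97.9]]
0 0.06 [[309.9, 127.5], [335.4, 127.6], [322.8, 132.3], [322.5, 123.0]]
0 0.031 [[310.1, 169.6], [334.0, 169.7], [322.2, 175.1], [322.0, 164.4]]
0 0.0 [[310.4, 209.1], [332.8, 209.2], [321.7, 215.2], [321.5, 203.4]]
0 -0.014 [[310.5, 225.4], [332.3, 225.5], [321.5, 231.7], [321.3, 219.5]]
0.003 0.076 [[309.6, 103.4], [336.4, 103.5], [323.2, 107.8], [322.8, 99.4]]
0.003 0.06 [[309.8, 129.3], [335.5, 129.4], [322.8, 134.2], [322.5, 124.7]]
0.003 0.031 [[310.1, 171.6], [334.2, 171.7], [322.3, 177.2], [322.0, 166.3]]
0.003 0.0 [[310.3, 211.3], [332.9, 211.4], [321.7, 217.5], [321.5, 205.5]]
0.003 -0.014 [[310.4, 227.7], [332.4, 227.8], [321.5, 234.1], [321.3, 221.7]]
```

The roller is centred between the upright walls of both notches: centres 316 against 315.7 px at +y, and 314 against 314 at -y. Its width and ends match a level seated roller. One quick check that the bystanders haven't moved, then I'll hand in.

```bash
python3 - <<'E'
import cv2
from station import workorder
a,b=[cv2.imread(f'pics/side{i}.png') for i in(0,10)]
for n,(x,y,X,Y) in dict(bottle=(315,175,355,225),tape=(240,215,298,268),carton=(385,257,436,305),rackrollers=(350,110,460,215)).items():
    d=cv2.absdiff(a,b)[y:Y,x:X].max(2); print(n,(d>40).mean().round(3))
print(workorder.sign_off())
E
```

```text
bottle 0.977
tape 0.859
carton 1.0
rackrollers 0.971
the job is handed in; nothing more can be done
None
```

I lowered roller_a (90 mm, for the 98 mm gap) in grip into both notches, released it and handed the job in; the wrist image shows it level and centred. My last check that the bottle, carton, tape and other rollers hadn't moved was inconclusive: the before and after side images differed almost everywhere, probably because the arm was in view, and I signed off in the same script before seeing that, though no unexpected contact force showed up in the readings.

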